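Two-button press stroke on folded booklets

TASK

Press the folded booklet flat: each green button on the control box brings down one of the two pads of the press, and both must come down as one. With the two fingertips, one on each, press the two green buttons fully down together, hold both down without a break for at least four seconds so that the pads stay down on the booklet, then let both come up again and move clear. Do not press the yellow buttons of the other box, and leave the wooden burnisher, the glue jar and the notebooks where they are.

Things in the scene. Friction and masses are not known exactly. Their poses are not given: they have to be found in the camera images.
- control_box: Grey control box fixed to the table, 80 x 124 mm, 45 mm high, carrying two round GREEN push buttons side by side. Origin: centre of its underside, at table height. The pair of buttons lies along the box's y axis, 56 mm between centres (28 mm either side of the middle); z is up. It may stand in either of two areas, left or right, and is turned up to 0.6 rad.
- green_left_top (a point): Centre of the top face of the unpressed green button on the box's +y side: a cap 28 mm across, standing 10 mm out of a black round collar 44 mm across and 12 mm high; the cap's top is 67 mm above the table. It moves down with the button.
- green_right_top (a point): The same for the green button on the box's -y side.
- green_left (a joint): Travel of the left green button: 0 = up, 0.006 m = fully down. Sprung: about 1.2 N to start, 4 N at full travel (about 8 N for both together); comes up by itself when let go.
- green_right (a joint): The same for the right green button.
- feeder_box: The other control box, for a paper feeder: same grey box, size and axes, but with two YELLOW buttons of the same size. Not to be pressed. Fixed; origin at the centre of its underside.
- yellow_left (a joint): Travel of the left (+y side) yellow button, 0 = up, 0.006 m = fully down. Leave alone.
- yellow_right (a joint): Travel of the right yellow button. Leave alone.
- pad_left_face (a point): Centre of the underside of the first of two aluminium pressing pads (78 x 120 mm each, side by side) of the blue bench press (240 x 220 mm, 250 mm high, fixed near the edge of the mat on the robot's right). 78 mm above the table when up; the left green button lowers this one, by 24 mm at full travel, onto the booklet, 54 mm above the table.
- pad_right_face (a point): The same for the second pad, which the right green button lowers.
- burnisher_mid (a point): Centre of a loose dark wooden burnishing block, 34 x 90 x 22 mm, lying on the mat in front (on the robot's side) of the green control box.
- glue_jar_mid (a point): Centre of a loose glue jar, 50 mm across and 70 mm high, standing in front (on the robot's side) of the yellow box.
- notebooks_mid (a point): Centre of a loose pile of patterned notebooks, 110 x 160 x 45 mm, at the far edge of the mat.
Mind the look-alikes: they are no part of the job. Leave any pink or purple look-alike of the control_box alone.

How it is judged:
By the outcome, as a careful person would: the job done as asked, in the order asked, and still so for the second after the job is handed in, with the robot touching nothing.
It also fails if it takes over 38 s, if anything falls off the work surface, if the arm or the gripper's body presses on something with over 40 N, if the wrist force passes 120 N, or if a joint passes its speed limit or range.

ROBOT

A 6-joint arm with a two-finger parallel gripper is mounted at the origin on the work surface. World frame = base frame: x ahead of the robot, y to its left, z up, the work surface at z = 0. Lengths are in m, angles in degrees, forces in N, time in s.
With the tool pointing down it reaches from about 0.25 to 0.725 m from the base axis. Payload 9.7 kg.
Tool frame: the origin (TCP) lies midway between the tips of the shut fingers; the grasp point (between the pads) lies 19 mm behind it (grip_point_offset is the distance from the TCP to the grasp point, in m); y points along the fingers, z is the direction in which the jaws open and shut, and the axes are right-handed (so a half turn about y gives the same grasp; the last joint's range is limited). The gripper opens to 85 mm and grips with 20 to 120 N. Pads are 22 mm wide; open, the fingers measure 114 mm over their backs; the gripper's body (76 mm by 85 mm) begins 54 mm behind the grasp point. The pads swing forward as they close: fully open they stand 13 mm farther back than shut.
Start: joints at [66.635, 4.979, 10.078, 95.1, 0, 90], TCP at [0.218, 0.505, 0.231] pointing down, gripper open.
Joint ranges: [-179.16, 179.16], [-48.56, 103.87], [-65.8, 70.77], [-126.05, 130.52], [-82.76, 87.17], [-180, 180]. Speed limits (degrees/s): [127.2, 127.2, 147.25, 180, 180, 180].

INTERFACE

Orientations are given as [roll, pitch, yaw] about the fixed x, y, z axes, in that order (R = Rz(yaw) Ry(pitch) Rx(roll)).
In Python, from workcell import get_obs, camera, job_done, grip_point_offset gives the robot as it stands.
- The arm moves only by the tool move_arm, never from a script. Its argument "deltas" is a list that holds one entry, the list of rows, each a list of 4 numbers: the shift along the tool's x, y, z in m, then the turn about the tool's y in degrees. A call has 1 to 5 rows; each row is the pose to reach, as a shift and turn from the pose commanded when the call began, along the tool's axes at that moment; what a row does not reach only later rows make up. A row lasts 1/10 s, in which the tool goes at most 50 mm and 8.59 degrees, less where a joint would pass 70% of its speed; a pose out of reach is approached as far as the arm can. A call with a gripper value outside its range is refused whole. "claw" is the finger opening in m, from 0 to 0.0854, set as the call begins (left out, the last holds). The fingers move at their own pace and stop on an object; "newtons" is the grip in N (left out, the last holds). Time passes only in rows, so rows that repeat a pose let the fingers close. It gives the time, the measured TCP pose, the force and the opening at its end, in the units of the state.
- get_obs(): the state, without advancing time (a new reading comes with each control period).
- camera(name): name is "scene" or "side" or "wrist"; returns a dict with "color" (480x640x3 uint8, blue, green, red), "range_z" (480x640 float32, m along the optical axis (not along the pixel's ray), 0 where there is no reading), "fx", "fy", "cx", "cy" (pixels), "T" (4x4, takes a point from camera to world coordinates). Camera axes: x right, y down, z forward; pixel columns grow to the right and rows downward; lengths in m; the calibration is good to about 2 mm. A picture is of the moment at which its call begins.
- job_done(): hands the job in, once; it reports no verdict.
The state is a dict: "time": time; "q": joint angles; "qd": joint speeds; "joint_efforts": joint torques, N m; "ee_pos": TCP position; "tcp_rot": TCP orientation; "wrist_force": force on the tool from outside, world axes, zero at the start; "torque": the same for the moment, N m; "opening": finger opening in m.
Only numpy, scipy, OpenCV 4.12 (cv2) and the standard library are available. Lean on these libraries where they do the work, as an engineer would, in place of code of your own. Each camera call takes 0.05 s, during which the arm holds its last target. There are 200 camera calls.

## Working session

There is one attempt and no reset: what is moved stays moved. The work goes in short steps, Python scripts to look and compute and a tool call to move; the robot and the scene stay as the last step left them, time stands still between calls to the robot, and variables do not carry over. Pictures are saved under pics/ and viewed, about 8 in all and at most 12, crops included, and the job is handed in when it is done.

Besides the shell and the picture viewer there is one more tool, called as name([rows], argument=value, ...), one row to a line, values as JSON. move_arm: Moves the arm, as the interface text tells. Its arguments: {"type":"object","properties":{"deltas":{"type":"array"},"claw":{"type":"number"},"newtons":{"type":"number"}},"required":["deltas"]}

```bash
ls; mkdir -p pics
python3 - <<'E'
from workcell import *
import cv2,numpy as np
o=get_obs()
for k in o: print(k,o[k])
print(grip_point_offset)
for n in("scene","side"):
    c=camera(n);cv2.imwrite(f"pics/{n}1.png",c["color"]);np.savez(f"{n}1.npz",**c);print(n,c["fx"],c["cx"],c["cy"],c["T"].round(3).tolist())
E
```

```text
pics
time 0.0
q [ 6.66350111e+01  5.01054211e+00  1.00356772e+01  9.50992442e+01
 -1.31349636e-03  9.00001265e+01]
qd [ 0.09787719 -0.03108722 -0.09354478 -0.0152551  -0.029411    0.06069258]
joint_efforts [-1.39125852e-03 -5.20385957e+01  4.64798641e+01  1.62715843e-02
 -4.32022068e-05  1.39550809e-05]
ee_pos [0.21804148 0.50469358 0.23059937]
tcp_rot [-9.00741091e+01 -1.31365883e-03 -2.33651137e+01]
wrist_force [0.65734253 0.4214156  0.07120524]
torque [-0.02386514  0.01861604 -0.00781557]
opening 0.08521917831469092
0.0187
scene 476.5900153604813 320.75504621870107 237.19189573252794 [[0.448, 0.547, -0.707, 1.242], [0.894, -0.26, 0.366, -0.53], [0.016, -0.796, -0.605, 0.697], [0.0, 0.0, 0.0, 1.0]]
side 569.7839808578375 317.7919094427906 246.48587870057418 [[0.737, -0.38, 0.559, -0.162], [-0.676, -0.406, 0.615, -0.919], [-0.007, -0.831, -0.556, 0.78], [0.0, 0.0, 0.0, 1.0]]
```

View pics/scene1.png

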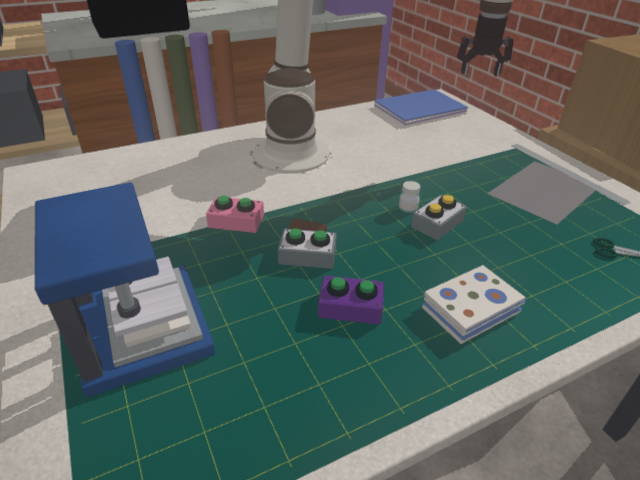

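View pics/side1.png

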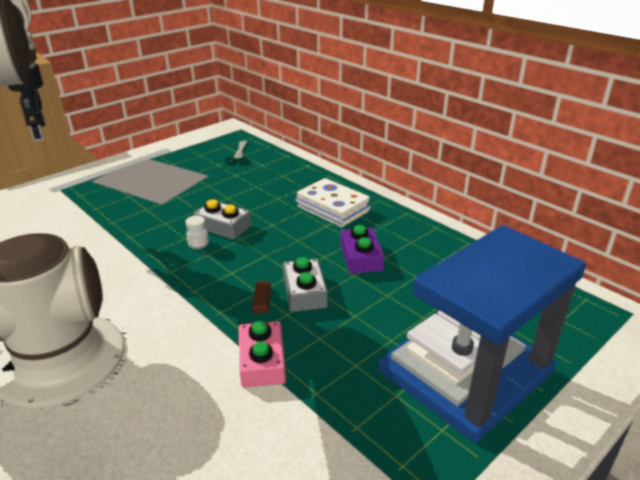

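The scene view shows three boxes with green buttons: pink (235,212), grey (308,245) and purple (350,298). The yellow box is at (440,212). The grey one is the target, with buttons near (295,236) and (320,238) in scene and (303,265) and (306,280) in side.

```bash
cat > h.py <<'E'
import numpy as np,cv2
def ray(c,u,v):
    d=np.array([(u-c["cx"])/c["fx"],(v-c["cy"])/c["fy"],1.]);T=c["T"];return T[:3,3],T[:3,:3]@d
def plane(c,u,v,z):
    o,d=ray(c,u,v);return o+d*(z-o[2])/d[2]
def blobs(c,lo=(50,120,60),hi=(72,255,255),amin=30,amax=1e9):
    hsv=cv2.cvtColor(c["color"],cv2.COLOR_BGR2HSV)
    n,l,s,ce=cv2.connectedComponentsWithStats(cv2.inRange(hsv,lo,hi))
    return [(ce[i],s[i]) for i in range(1,n) if amin<s[i][4]<amax]
E
python3 - <<'E'
from h import *
for n in("scene","side"):
    c=dict(np.load(n+"1.npz"))
    for ce,s in blobs(c):
        p=plane(c,*ce,.063); u,v=ce.round().astype(int); z=c["range_z"][v,u]
        o,d=ray(c,*ce)
        print(n,ce.round(1),s.tolist(),p.round(4),"depth pt",(o+d*z).round(4))
E
```

```text
scene [295.1 232. ] [290, 229, 11, 7, 59] [ 0.4595 -0.19    0.063 ] depth pt [ 0.4639 -0.1919  0.0666]
scene [320. 234.] [315, 231, 11, 7, 63] [ 0.49  -0.143  0.063] depth pt [ 0.492  -0.144   0.0646]
scene [337.5 283.4] [331, 278, 14, 12, 141] [ 0.6485 -0.184   0.063 ] depth pt [ 0.6537 -0.1871  0.0686]
scene [366.4 286.4] [360, 281, 14, 12, 144] [ 0.6803 -0.1376  0.063 ] depth pt [ 0.6846 -0.1406  0.0678]
side [320.5 228.6] [308, 224, 23, 12, 31] [ 0.6151 -0.073   0.063 ] depth pt [ 0.6811 -0.0012  0.0022]
side [358.9 229.4] [353, 225, 13, 10, 104] [ 0.679  -0.1378  0.063 ] depth pt [ 0.6757 -0.1409  0.0659]
side [363.7 242.1] [358, 237, 13, 11, 118] [ 0.6476 -0.1834  0.063 ] depth pt [ 0.6446 -0.1861  0.0657]
side [244.1 266.4] [223, 255, 44, 23, 65] [ 0.3908 -0.0734  0.063 ] depth pt [ 0.4399  0.0017 -0.0007]
side [301.8 262.3] [295, 257, 14, 11, 121] [ 0.4914 -0.1469  0.063 ] depth pt [ 0.4896 -0.149   0.065 ]
side [305.6 277.5] [299, 271, 14, 13, 136] [ 0.461  -0.1937  0.063 ] depth pt [ 0.4564 -0.1991  0.0684]
side [344.5 313.4] [329, 299, 30, 29, 80] [ 0.4396 -0.3309  0.063 ]
[... 286 characters left out ...]
0.3541 -0.2558  0.063 ] depth pt [ 0.399  -0.1982  0.0006]
side [371.6 376.6] [286, 309, 192, 148, 922] [ 0.3583 -0.4779  0.063 ] depth pt [ 4.042e-01 -4.391e-01 -2.000e-04]
side [258.9 327.4] [251, 321, 16, 14, 177] [ 0.2945 -0.2504  0.063 ] depth pt [ 0.2902 -0.2567  0.0698]
side [260.1 348.5] [252, 341, 17, 15, 191] [ 0.2618 -0.2964  0.063 ] depth pt [ 0.2583 -0.3016  0.0689]
side [373.7 413.7] [358, 401, 31, 26, 74] [ 0.3034 -0.5335  0.063 ] depth pt [ 0.3438 -0.5     0.0008]
side [347.3 420.4] [336, 410, 22, 21, 58] [ 0.2638 -0.5146  0.063 ] depth pt [ 3.010e-01 -4.793e-01  4.000e-04]
side [395.1 454.7] [367, 435, 56, 37, 144] [ 0.2712 -0.6058  0.063 ] depth pt [ 0.3086 -0.5788  0.0011]
```

Target buttons come out at about (0.491,-0.1465) and (0.460,-0.193). They are 55.9 mm apart against 56 given, with box yaw about -33.7°. Moving over the box at the present height.

move_arm([
  [[0.0336, 0, -0.0345, 0], [0.0672, 0, -0.069, 0], [0.1008, 0, -0.1035, 0], [0.1344, 0, -0.138, 0], [0.168, 0, -0.1725, 0]],
], claw=0.042)

```text
time: 0.6
ee_pos: [0.304, 0.2781, 0.231]
tcp_rot: [-90.0, -0.0, -23.3]
wrist_force: [2.1, -0.4, 0.7]
opening: 0.0419
```

move_arm([
  [[0.0336, 0, -0.0345, 0], [0.0672, 0, -0.069, 0], [0.1008, 0, -0.1035, 0], [0.1344, 0, -0.138, 0], [0.168, 0, -0.1725, 0]],
])

```text
time: 1.1
ee_pos: [0.3899, 0.053, 0.2313]
tcp_rot: [-90.0, -0.0, -23.4]
wrist_force: [1.2, 0.6, 0.9]
opening: 0.0421
```

move_arm([
  [[0.0336, 0, -0.0345, 0], [0.0672, 0, -0.069, 0], [0.1008, 0, -0.1035, 0], [0.1344, 0, -0.138, 0], [0.168, 0, -0.1725, 0]],
])

```text
time: 1.6
ee_pos: [0.4757, -0.1722, 0.2311]
tcp_rot: [-90.0, 0.0, -23.4]
wrist_force: [1.5, 1.3, 0.6]
opening: 0.0416
```

move_arm([
  [[0, 0, 0, 5], [0, 0, 0, 10.3], [0, 0, 0, 10.3], [0, 0, 0, 10.3]],
])

```text
time: 2.0
ee_pos: [0.4754, -0.17, 0.2311]
tcp_rot: [-90.0, 0.0, -33.5]
wrist_force: [0.8, 0.2, 0.1]
opening: 0.0422
```

Run:
```python
from workcell import *
from h import *
c=camera("wrist");cv2.imwrite("pics/w1.png",c["color"]);np.savez("w1.npz",**c)
print(get_obs()["q"].round(1),c["T"].round(3).tolist())
for ce,s in blobs(c,amin=150):
    u,v=ce.round().astype(int);o,d=ray(c,*ce)
    print(ce.round(1),s.tolist(),plane(c,*ce,.066).round(4),(o+d*c["range_z"][v,u]).round(4))
```

```text
[-19.7  -1.2   3.7  94.9  -0.   13.8] [[0.552, 0.801, 0.231, 0.417], [0.834, -0.531, -0.153, -0.131], [-0.0, 0.277, -0.961, 0.373], [0.0, 0.0, 0.0, 1.0]]
[45.4 80.4] [25, 62, 43, 38, 1285] [ 0.2637 -0.2922  0.066 ] [ 0.2643 -0.2915  0.0672]
[115.   83.3] [95, 65, 41, 38, 1220] [ 0.2959 -0.2474  0.066 ] [ 0.2964 -0.2469  0.0672]
[354.3 212.8] [339, 197, 32, 33, 829] [ 0.4911 -0.1443  0.066 ] [ 0.491  -0.1443  0.0663]
[291.5 213.4] [276, 198, 32, 32, 824] [ 0.461  -0.1907  0.066 ] [ 0.4608 -0.1903  0.0677]
```

View pics/w1.png

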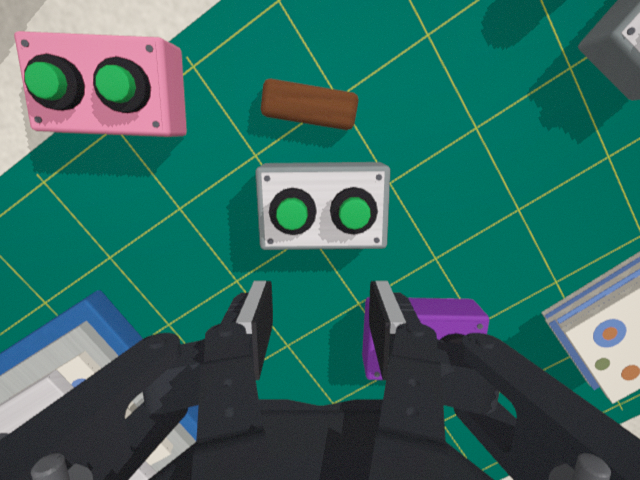

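The wrist view shows the grey box with green caps at (291,213) and (354,213), the pink box at upper left, and the fingers symmetric about column 320. The height check gives about 0.067 and the spacing 55 mm, which agrees with the other views to 2–3 mm. Descending with a 2 mm correction.

move_arm([
  [[-0.001, 0.04, 0.002, 0], [-0.001, 0.08, 0.002, 0], [-0.001, 0.115, 0.002, 0], [-0.001, 0.14, 0.002, 0], [-0.001, 0.14, 0.002, 0]],
], claw=0.047)

```text
time: 2.55
ee_pos: [0.4739, -0.1668, 0.088]
tcp_rot: [-90.1, 0.3, -33.5]
wrist_force: [-0.3, -0.5, 0.5]
opening: 0.0468
```

Run:
```python
from workcell import *
from h import *
w=camera("wrist");s=camera("scene");d=camera("side")
a=cv2.resize(w["color"][100:400,120:520],(800,600))
cv2.imwrite("pics/w2.png",a)
z=lambda c,u,v:cv2.resize(c["color"][v-50:v+50,u-67:u+67],(400,300),interpolation=cv2.INTER_CUBIC)
cv2.imwrite("pics/sd2.png",np.hstack([z(s,308,215),z(d,303,260)]))
print(get_obs()["ee_pos"],get_obs()["wrist_force"])
```

```text
[ 0.47647493 -0.16784988  0.09298523] [-0.21794729  0.29887537 -0.56025583]
```

View pics/w2.png

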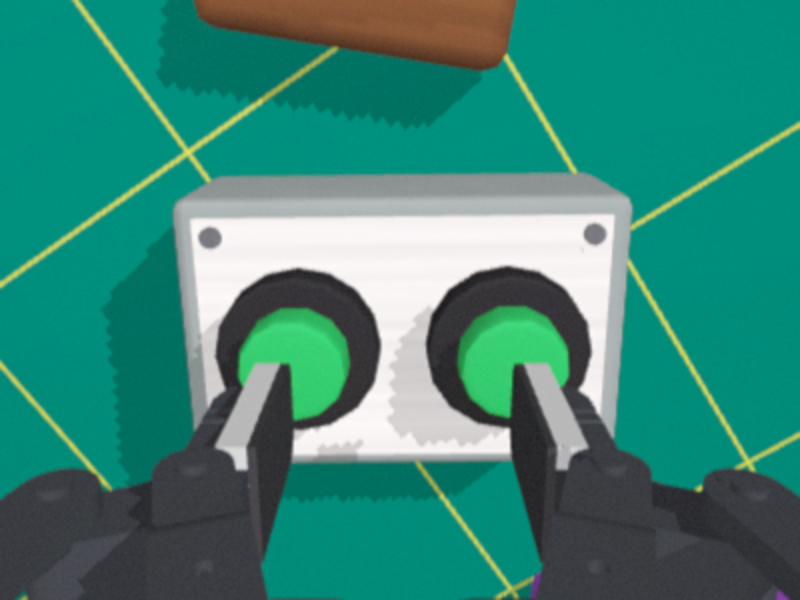

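View pics/sd2.png

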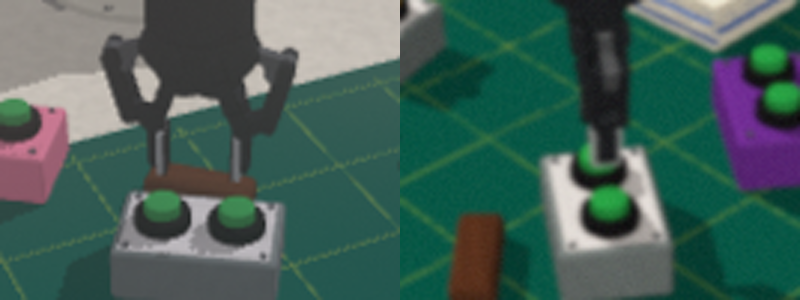

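The wrist close-up has the caps at (294,365) and (513,365) with the fingertip plates over both, at about 265 and 540 (nearer the camera). Scene and side show the tips above the grey box and clear of everything else. Feeling for contact now.

move_arm([
  [[0, 0.01, 0, 0], [0, 0.018, 0, 0], [0, 0.018, 0, 0]],
])

```text
time: 3.0
ee_pos: [0.4754, -0.1677, 0.0723]
tcp_rot: [-90.0, 0.1, -33.7]
wrist_force: [-1.6, 0.6, -0.0]
opening: 0.0469
```

move_arm([
  [[0, 0.003, 0, 0], [0, 0.003, 0, 0]],
])

```text
time: 3.2
ee_pos: [0.4758, -0.1678, 0.0701]
tcp_rot: [-90.0, 0.0, -33.7]
wrist_force: [-0.5, -0.5, 0.5]
opening: 0.047
```

move_arm([
  [[0, 0.003, 0, 0], [0, 0.003, 0, 0]],
])

```text
time: 3.4
ee_pos: [0.4757, -0.1678, 0.067]
tcp_rot: [-90.0, 0.0, -33.7]
wrist_force: [0.3, -0.8, -0.1]
opening: 0.047
```

move_arm([
  [[0, 0.003, 0, 0], [0, 0.003, 0, 0]],
])

```text
time: 3.6
ee_pos: [0.4759, -0.1679, 0.0642]
tcp_rot: [-90.0, -0.0, -33.7]
wrist_force: [-0.5, -0.3, 2.5]
opening: 0.0469
```

move_arm([
  [[0, 0.002, 0, 0], [0, 0.002, 0, 0]],
])

```text
time: 3.8
ee_pos: [0.476, -0.1679, 0.0624]
tcp_rot: [-90.0, -0.0, -33.7]
wrist_force: [-0.5, 0.2, 4.8]
opening: 0.0471
```

Force 4.8 N fits both springs at about 2.4 mm travel. Pressing fully.

move_arm([
  [[0, 0.004, 0, 0], [0, 0.005, 0, 0], [0, 0.005, 0, 0]],
])

```text
time: 4.1
ee_pos: [0.476, -0.1679, 0.0584]
tcp_rot: [-90.0, -0.1, -33.7]
wrist_force: [-4.1, 1.0, 10.6]
opening: 0.0471
```

move_arm([
  [[0, 0.001, 0, 0], [0, 0.001, 0, 0], [0, 0.001, 0, 0]],
])

```text
time: 4.4
ee_pos: [0.4761, -0.1679, 0.0584]
tcp_rot: [-90.0, -0.1, -33.7]
wrist_force: [-6.8, 2.9, 19.6]
opening: 0.0473
```

Run:
```python
from workcell import *
from h import *
s=camera("scene");d=camera("side");w=camera("wrist")
o=get_obs();print(o["time"],o["ee_pos"],o["wrist_force"],o["torque"])
z=lambda c,u,v,k:cv2.resize(c["color"][v-3*k:v+3*k,u-4*k:u+4*k],(400,300),interpolation=cv2.INTER_CUBIC)
s0=dict(np.load("scene1.npz"))
cv2.imwrite("pics/p3.png",np.vstack([np.hstack([z(s0,140,300,25),z(s,140,300,25)]),np.hstack([z(s,308,235,15),z(w,320,300,45)])]))
```

```text
4.55 [ 0.47606238 -0.1679016   0.0583607 ] [-6.98172176  1.97933266 18.98621701] [ 0.56390922  1.48770885 -0.00851772]
```

View pics/p3.png

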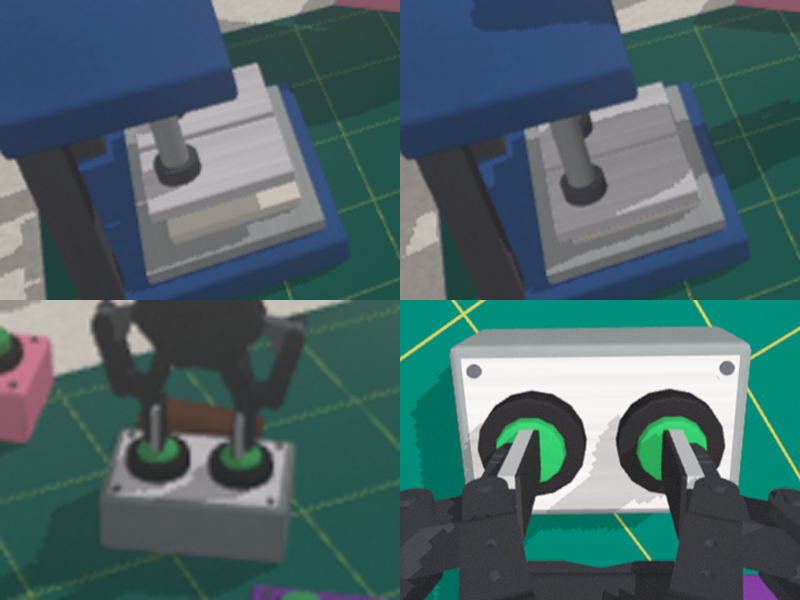

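The pads are shown lowered in the upper right, against raised in the upper left, and both green caps are sunk into their collars with the tips on them. I'll check numerically that both pads are level at full travel, and hold meanwhile.

Run:
```python
from workcell import *
from h import *
s=camera("scene");s0=dict(np.load("scene1.npz"))
v,u=np.mgrid[225:375,90:190]
def pts(c):
    z=np.median(c["range_z"][225:375,90:190],axis=()) if 0 else c["range_z"][225:375,90:190]
    d=np.stack([(u-c["cx"])/c["fx"],(v-c["cy"])/c["fy"],np.ones_like(u)],-1)*z[...,None]
    return d@c["T"][:3,:3].T+c["T"][:3,3]
for c in(s0,s):
    P=pts(c)
    for uu,vv in((157,277),(150,285),(165,292),(150,294),(165,309),(150,315),(140,316),(172,300),(147,272),(158,283)):
        q=P[vv-226:vv-223,uu-91:uu-88].reshape(-1,3);print((uu,vv),np.median(q,0).round(3),end=" ")
    print()
w=camera("wrist")
for ce,st in blobs(w,amin=150):
    print(ce.round(0),[float(x) for x in np.round((lambda o,d:o+d*w["range_z"][int(ce[1]),int(ce[0])])(*ray(w,*ce)),4)])
```

```text
(157, 277) [ 0.512 -0.497  0.092] (150, 285) [ 0.53  -0.513  0.093] (165, 292) [ 0.561 -0.492  0.093] (150, 294) [ 0.554 -0.517  0.092] (165, 309) [ 0.602 -0.501  0.092] (150, 315) [ 0.606 -0.527  0.092] (140, 316) [ 0.602 -0.543  0.092] (172, 300) [ 0.585 -0.486  0.091] (147, 272) [ 0.659 -0.515  0.227] (158, 283) [ 0.532 -0.499  0.092] 
(157, 277) [ 0.484 -0.496  0.067] (150, 285) [ 0.502 -0.512  0.068] (165, 292) [ 0.533 -0.491  0.068] (150, 294) [ 0.527 -0.517  0.068] (165, 309) [ 0.578 -0.5    0.068] (150, 315) [ 0.581 -0.527  0.067] (140, 316) [ 0.591 -0.543  0.082] (172, 300) [ 0.561 -0.484  0.068] (147, 272) [ 0.66  -0.515  0.228] (158, 283) [ 0.503 -0.497  0.067] 
[378. 292.] [0.4844, -0.1446, 0.0645]
[265. 294.] [0.4597, -0.1849, 0.0627]
```

move_arm([
  [[0, 0.0003, 0, 0], [0, 0.0003, 0, 0], [0, 0.0003, 0, 0], [0, 0.0003, 0, 0], [0, 0.0003, 0, 0]],
])

```text
time: 5.15
ee_pos: [0.4761, -0.1679, 0.0583]
tcp_rot: [-90.0, -0.1, -33.7]
wrist_force: [-8.0, 2.2, 21.1]
opening: 0.0471
```

Both pads came down about 24 mm (0.092 to 0.068), and they are level over both. Holding.

move_arm([
  [[0, 0, 0, 0], [0, 0, 0, 0], [0, 0, 0, 0], [0, 0, 0, 0], [0, 0, 0, 0]],
])

```text
time: 5.65
ee_pos: [0.4761, -0.1679, 0.0583]
tcp_rot: [-90.0, -0.1, -33.7]
wrist_force: [-8.4, 1.9, 21.8]
opening: 0.0472
```

move_arm([
  [[0, 0, 0, 0], [0, 0, 0, 0], [0, 0, 0, 0], [0, 0, 0, 0], [0, 0, 0, 0]],
])

```text
time: 6.15
ee_pos: [0.4761, -0.1679, 0.0583]
tcp_rot: [-90.0, -0.1, -33.7]
wrist_force: [-8.1, 2.4, 21.5]
opening: 0.047
```

move_arm([
  [[0, 0, 0, 0], [0, 0, 0, 0], [0, 0, 0, 0], [0, 0, 0, 0], [0, 0, 0, 0]],
])

```text
time: 6.65
ee_pos: [0.4761, -0.1679, 0.0583]
tcp_rot: [-90.0, -0.1, -33.7]
wrist_force: [-7.6, 2.7, 20.8]
opening: 0.0468
```

move_arm([
  [[0, 0, 0, 0], [0, 0, 0, 0], [0, 0, 0, 0], [0, 0, 0, 0], [0, 0, 0, 0]],
])

```text
time: 7.15
ee_pos: [0.4761, -0.1679, 0.0583]
tcp_rot: [-90.0, -0.1, -33.7]
wrist_force: [-7.6, 2.4, 21.1]
opening: 0.0471
```

move_arm([
  [[0, 0, 0, 0], [0, 0, 0, 0], [0, 0, 0, 0], [0, 0, 0, 0], [0, 0, 0, 0]],
])

```text
time: 7.65
ee_pos: [0.4761, -0.1679, 0.0583]
tcp_rot: [-90.0, -0.1, -33.7]
wrist_force: [-7.8, 2.7, 21.4]
opening: 0.047
```

move_arm([
  [[0, 0, 0, 0], [0, 0, 0, 0], [0, 0, 0, 0], [0, 0, 0, 0], [0, 0, 0, 0]],
])

```text
time: 8.15
ee_pos: [0.4761, -0.1679, 0.0583]
tcp_rot: [-90.0, -0.1, -33.7]
wrist_force: [-7.9, 3.5, 22.0]
opening: 0.0468
```

move_arm([
  [[0, 0, 0, 0], [0, 0, 0, 0], [0, 0, 0, 0], [0, 0, 0, 0], [0, 0, 0, 0]],
])

```text
time: 8.65
ee_pos: [0.4761, -0.1679, 0.0583]
tcp_rot: [-90.0, -0.1, -33.7]
wrist_force: [-7.4, 2.5, 21.6]
opening: 0.0474
```

move_arm([
  [[0, 0, 0, 0], [0, 0, 0, 0], [0, 0, 0, 0], [0, 0, 0, 0], [0, 0, 0, 0]],
])

```text
time: 9.15
ee_pos: [0.4761, -0.1679, 0.0584]
tcp_rot: [-90.0, -0.1, -33.7]
wrist_force: [-7.8, 3.3, 21.6]
opening: 0.0469
```

move_arm([
  [[0, 0, 0, 0], [0, 0, 0, 0], [0, 0, 0, 0], [0, 0, 0, 0], [0, 0, 0, 0]],
])

```text
time: 9.65
ee_pos: [0.4761, -0.1679, 0.0583]
tcp_rot: [-90.0, -0.1, -33.7]
wrist_force: [-8.1, 2.4, 21.5]
opening: 0.0469
```

Held for about 5.5 s, from 4.1 s to 9.65 s. Now releasing straight up.

move_arm([
  [[0, -0.02, 0, 0], [0, -0.06, 0, 0], [0, -0.1, 0, 0], [0, -0.13, 0, 0], [0, -0.13, 0, 0]],
])

```text
time: 10.15
ee_pos: [0.4773, -0.1683, 0.1903]
tcp_rot: [-89.9, -0.3, -33.7]
wrist_force: [-0.2, -0.5, 0.3]
opening: 0.0469
```

move_arm([
  [[0, 0, 0, 0], [0, 0, 0, 0], [0, 0, 0, 0]],
])

```text
time: 10.45
ee_pos: [0.4753, -0.1677, 0.1846]
tcp_rot: [-90.0, 0.1, -33.7]
wrist_force: [-1.0, -0.8, 0.4]
opening: 0.0472
```

Run:
```python
from workcell import *
from h import *
s=camera("scene");cv2.imwrite("pics/s4.png",s["color"])
w=camera("wrist")
for ce,st in blobs(w,amin=150):
    o,d=ray(w,*ce);print(ce.round(0),st.tolist(),(o+d*w["range_z"][int(round(ce[1])),int(round(ce[0]))]).round(4))
for uu,vv in((157,277),(165,309)):
    o,d=ray(s,uu,vv);print((o+d*s["range_z"][vv,uu]).round(3))
o=get_obs();print(o["time"],o["ee_pos"],o["wrist_force"])
```

```text
[ 8. 78.] [0, 55, 20, 43, 656] [ 0.2712 -0.285   0.0663]
[75. 78.] [51, 56, 50, 45, 1731] [ 0.297  -0.2464  0.0676]
[357. 228.] [339, 209, 38, 39, 1098] [ 0.4907 -0.1442  0.0667]
[285. 229.] [266, 211, 38, 37, 1093] [ 0.4608 -0.1903  0.0667]
[ 0.512 -0.497  0.091]
[ 0.602 -0.501  0.091]
10.55 [ 0.47544133 -0.16770576  0.18496174] [-0.53353836  0.72294466 -0.13407682]
```

View pics/s4.png

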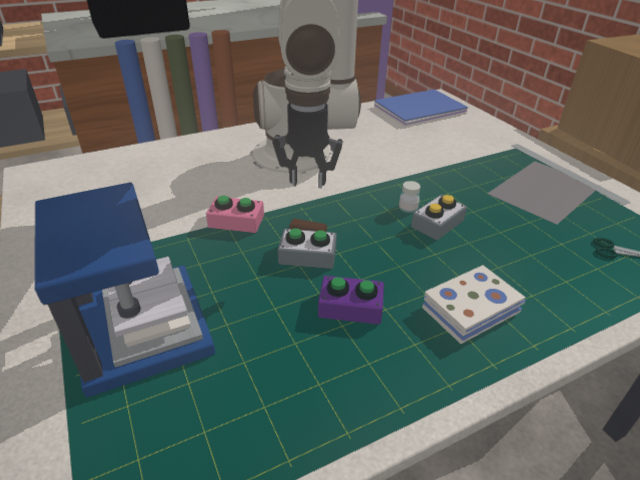

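The buttons are up again (tops at 0.0667), the pads are up (0.091), and the gripper is clear at (310,180). The burnisher (308,227), jar (410,197) and notebooks (473,300) have not moved.

```bash
python3 -c "
from workcell import *
print(job_done())"
```

```text
the job is handed in; nothing more can be done
None
```

The job is handed in: I pressed both green buttons on the grey control box fully down together, one fingertip on each, and held them for about 5.5 s (4.1 s to 9.65 s on the robot's clock). I then let both up and moved clear, finishing at about 10.5 s with nothing touching.

- **While held:** both pads came down about 24 mm and sat level. The upward force on the wrist stayed at about 19–22 N, and the tool no longer sank when pushed, so the buttons were at their stops.
- **After release:** the button tops are back at 67 mm and the pads are back up. In the final scene picture the burnisher, glue jar and notebooks look unmoved. The arm never went near the yellow, pink or purple boxes.
- **Disagreements:** the three cameras differed by 2–3 mm on where the buttons are, which is well inside the size of the caps. While pressing, there was also a sideways force of about 8 N, probably friction on the caps. No check failed.

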